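# Fit the dust cover and the keyed sanding drum to the spindle sander

### The job

Set the blue dust cover onto the rim of the yellow spindle sander's cup so that it sits seated and level, and let go of it. Then take the orange sanding drum from the wooden stand, push its keyed shaft down through the cover's collar into the hub, turning it until the key slips into the slots, and keep pushing until the shaft is fully home against the ejector spring. Finish while still holding the drum pressed down there, and leave the other drums and everything else on the bench alone.

Things in the scene. Friction and masses are not known exactly. Their poses are not given: they have to be found in the camera images.
- sander: Spindle sander, fixed at a new place and yaw each time: round yellow housing 150 mm across, 50 mm high, black switch plate on its front (-x, to 79 mm from the axis). On it an aluminium dust cup, outer diameter 120, inner 112 mm, rim 100 mm above the bench; the steel hub stands inside the cup. Origin on the bench on the spindle axis, z up
- rim (a point): centre of the dust cup's rim, on the spindle axis, 100 mm above the bench, z up
- hub_face (a point): Centre of the hub's top face, on the axis, 85 mm above the bench, z up. 23 mm bore with two slots facing each other, 9.5 mm wide, out to 17 mm from the axis, 30 mm deep. Hub is braked (holds 6 N m) at an unlisted angle: the line of the slots lies within 0.6 rad either side of the sander's x axis. Seen from above, or found by turning the shaft under a light push
- ejector (a joint): travel of the brass spring ejector in the hub's bore, in m: 0 = up (its top 20 mm below the hub face), 0.010 when the shaft is fully home, stop at 0.012. The spring pushes up with 5 N at 0, 10 N at 0.010, so the drum rises again if it is not held down
- cover: Loose blue dust cover, about 160 g: disc 132 mm across, collar in the middle (outer diameter 54, inner 42) and six black studs below, outer sides on a 105 mm circle, that drop inside the cup. Origin: centre, at the studs' lower ends; z up. Heights: studs 0-6, disc 6-11, collar to 37 mm. Lies on the bench studs down. Seated, the disc lies on the rim, origin 6 mm below it. Grip the collar outside
- drum: Orange drum on a keyed shaft, 0.2-0.4 kg, upright in the stand. Origin: shaft tip, z up. Heights: taper 0-7 mm (13 to 20 wide), 20 mm pilot to 30, with keys on both sides from 12 to 30 (30 mm across, 6 wide, along drum x; half a turn fits too), 30 mm shoulder 30-82, drum 50 mm wide 82-142. White bar on top lies along the keys. Tip is 12 mm below hub face with keys resting on it, 30 when home
- stand: Light wooden block 85 x 235 x 90 mm high, fixed, new place and yaw each time; three 37 mm holes at y = -75, 0, 75 mm of its frame, 86 mm deep, in any of which the orange drum may stand. The drums hang by their 50 mm sleeves on the block's top, tips 8 mm above the bench: lift 85 mm to take one out. Origin on the bench under its centre
- grey_drum: drum of the same size with a grey sleeve and no keys, in another hole of the stand; bystander. Origin at its tip
- green_drum: drum of the same size with a green sleeve and no keys, in another hole of the stand; bystander. Origin at its tip
- carving: block of wood being carved, 180 x 100 x 30 mm; bystander. Origin under its middle
- glue: white bottle with red cap, 60 mm diameter, 140 mm tall; bystander. Origin under its centre
- sanding_block: cork sanding block 110 x 60 x 35 mm; bystander. Origin under its centre
- chisel0: carving chisel, 195 mm long, light wooden handle 26 mm wide, steel blade; bystander. Origin under the ferrule on the bench
- chisel1: carving chisel, 195 mm long, light wooden handle 26 mm wide, steel blade; bystander. Origin under the ferrule on the bench
- chisel2: carving chisel, 195 mm long, light wooden handle 26 mm wide, steel blade; bystander. Origin under the ferrule on the bench
Not all that is in view belongs to the job. Leave any purple look-alike of the drum alone. What is shaped like the cover but pink is not meant.

How it is judged:
On the way:
1. the cover sits seated and level on the cup's rim and has been let go (horizontal distance between cover and rim below 0.006 m and z of cover in the frame of rim between -0.009 and -0.004 m and angle between cover's own z axis and vertical below 0.04 rad and contact force between the fingers and cover below 0.3 N), for 0.2 s.
At the end, for the whole second after the job is handed in: Cover seated: within 6 mm of the cup axis, origin 4-9 mm below the rim, tilt under 0.04 rad. Drum: within 5 mm of the axis, tilt under 0.06 rad, tip over 27 mm below the hub face (home is 30), ejector pressed over 7 mm, fingers still holding the drum with over 2 N (horizontal distance between cover and rim below 0.006 m and z of cover in the frame of rim between -0.009 and -0.004 m and angle between cover's own z axis and vertical below 0.04 rad and horizontal distance between drum and hub_face below 0.005 m and z of drum in the frame of hub_face below -0.027 m and angle between drum's own z axis and vertical below 0.06 rad and value of joint ejector above 0.007 m and contact force between the fingers and drum above 2 N); the arm keeps its last pose, push and grip.
It fails at once if the grey or green drum is moved more than 40 mm (distance of any of grey_drum, green_drum from where it was at the start of the episode above 0.04 m).
It fails at once if a bystander (carving, glue bottle, sanding block, a chisel) is moved more than 40 mm (distance of any of carving, glue, sanding_block, chisel0, chisel1, chisel2 from where it was at the start of the episode above 0.04 m).
It also fails if it takes over 64 s, if anything falls off the work surface, if the arm or the gripper's body presses on something with over 40 N, if the wrist force passes 120 N, or if a joint passes its speed limit or range.

### The arm

A 7-joint arm with a two-finger parallel gripper is mounted at the origin on the work surface. World frame = base frame: x ahead of the robot, y to its left, z up, the work surface at z = 0. Lengths are in m, angles in rad, forces in N, time in s.
With the tool pointing down it reaches from about 0.4 to 0.85 m from the base axis. Payload 4.5 kg.
Tool frame: the origin (TCP) lies at the very end of the fingers, on their centre line; the grasp point (between the pads) lies 19 mm behind it (r.grip_point_offset is the distance from the TCP to the grasp point, in m); z points along the fingers, y is the line along which they close (so a half turn about z gives the same grasp; the last joint's range is limited). The gripper opens to 88 mm and grips with 3 to 60 N. Pads are 18 mm wide; open, the fingers measure 123 mm over their backs; the gripper's body (75 mm by 187 mm) begins 45 mm behind the grasp point.
Start: joints at [1.327, 0.689, -0.195, 1.565, 0.157, 0.902, -0.215], TCP at [0.171, -0.601, 0.239] pointing down, gripper open.
Joint ranges: [-3.01, 3.01], [-0.46, 2.08], [-1.47, 1.51], [0.13, 2.56], [-1, 4.14], [0.04, 2.09], [-2.66, 2.66]. Speed limits (rad/s): [2.57, 2.57, 3.14, 3.14, 3.14, 3.14, 3.14].

### API

Orientations are given as a unit quaternion [x, y, z, w].
In Python, from plant import r gives the robot as it stands.
- The arm moves only by the tool carry_out, never from a script. Its argument "rows" is a list of rows, each a list of 3 entries, a list of its own where there are three numbers: the shift along the tool's x, y, z in cm, then the turn, a rotation vector about the tool's x, y, z in degrees, then the closure, from 0 (fully open) to 1 (shut). A call has 1 to 12 rows; each row is the pose to reach, as a shift and turn from the pose commanded when the call began, along the tool's axes at that moment; what a row does not reach only later rows make up. A row lasts 1/10 s, in which the tool goes at most 50 mm and 8.59 degrees, less where a joint would pass 70% of its speed; a pose out of reach is approached as far as the arm can. A call with a gripper value outside its range is refused whole. The fingers move at their own pace and stop on an object; "newtons" is the grip in N (left out, the last holds). Time passes only in rows, so rows that repeat a pose let the fingers close. It gives the time, the measured TCP pose, the force, the opening and the grip force at its end, in the units of the state.
- r.get_state(): the state, without advancing time (a new reading comes with each control period).
- r.snapshot(name): name is "scene" or "side" or "wrist"; returns a dict with "image" (420x560x3 uint8, red, green, blue), "fx", "fy", "cx", "cy" (pixels), "pose" (4x4, takes a point from camera to world coordinates). Camera axes: x right, y up, looking along -z (the intrinsics and any distortion apply to the point x, -y, -z); pixel columns grow to the right and rows downward; lengths in m; the calibration is good to about 2 mm. A picture is of the moment at which its call begins. There is no depth.
- r.finish_job(): hands the job in; it is judged then, once.
The state is a dict: "clock": time; "q": joint angles; "qd": joint speeds; "joint_torque": joint torques, N m; "tool_pos": TCP position; "eef_rot": TCP orientation; "contact_force": force on the tool from outside, world axes, zero at the start; "moment": the same for the moment, N m; "opening": opening from 0.0 (shut) to 1.0 (fully open); "finger_force": force on a finger pad.
Only numpy, scipy, OpenCV 4.12 (cv2) and the standard library are available. Lean on these libraries where they do the work, as an engineer would, in place of code of your own. Each camera call takes 0.05 s, during which the arm holds its last target. There are 200 camera calls.

## Working session

There is one attempt and no reset: what is moved stays moved. The work goes in short steps, Python scripts to look and compute and a tool call to move; the robot and the scene stay as the last step left them, time stands still between calls to the robot, and variables do not carry over. Pictures are saved under pics/ and viewed, at most 10 in all, crops included, and the job is handed in when it is done.

Besides the shell and the picture viewer there is one more tool, called as name([rows], argument=value, ...), one row to a line, values as JSON. carry_out: Moves the arm, as the interface text tells. Its arguments: {"type":"object","properties":{"rows":{"type":"array"},"newtons":{"type":"number"}},"required":["rows"]}

```bash
ls; mkdir -p pics; cat > h.py <<'E'
import numpy as np, cv2
from plant import r
from scipy.spatial.transform import Rotation as R
def snap(n,f):
    s=r.snapshot(n); cv2.imwrite('pics/'+f+'.png',s['image'][:,:,::-1]); np.savez('pics/'+f+'.npz',**s); return s
def ld(f): return np.load('pics/'+f+'.npz')
def ray(s,u,v):
    P=s['pose']; d=P[:3,:3]@np.array([(u-s['cx'])/s['fx'],-(v-s['cy'])/s['fy'],-1]); return P[:3,3],d
def at(s,u,v,z):
    o,d=ray(s,u,v); return o+d*(z-o[2])/d[2]
def tri(*l):
    A=np.zeros((3,3));b=np.zeros(3);q=[]
    for s,u,v in l:
        o,d=ray(s,u,v);d=d/np.linalg.norm(d);M=np.eye(3)-np.outer(d,d);A+=M;b+=M@o;q.append((o,d))
    x=np.linalg.solve(A,b); return x,[np.linalg.norm(np.cross(x-o,d)) for o,d in q]
def proj(s,p):
    P=s['pose'];c=P[:3,:3].T@(np.asarray(p)-P[:3,3]); return s['cx']+s['fx']*c[0]/-c[2], s['cy']-s['fy']*c[1]/-c[2]
E
python3 - <<'E'
from h import *
a=snap('scene','sc0');b=snap('side','si0');w=snap('wrist','w0')
for s in(a,b,w): print({k:np.round(v,3).tolist() for k,v in s.items() if k!='image'})
print({k:np.round(v,3).tolist() for k,v in r.get_state().items()})
im=np.hstack([a['image'],b['image']])[:,:,::-1]
E
```

```text
pics
{'fx': 545.729, 'fy': 545.729, 'cx': 276.738, 'cy': 204.72, 'pose': [[0.013, -0.707, 0.708, 1.667], [1.0, 0.01, -0.007, 0.034], [-0.002, 0.708, 0.707, 1.197], [0.0, 0.0, 0.0, 1.0]]}
{'fx': 440.209, 'fy': 440.209, 'cx': 283.304, 'cy': 207.013, 'pose': [[-0.972, 0.171, -0.16, 0.355], [-0.235, -0.691, 0.683, 0.942], [0.006, 0.702, 0.712, 1.021], [0.0, 0.0, 0.0, 1.0]]}
{'fx': 299.019, 'fy': 299.019, 'cx': 280.446, 'cy': 206.971, 'pose': [[0.275, 0.916, 0.293, 0.248], [-0.961, 0.263, 0.082, -0.579], [-0.002, -0.304, 0.953, 0.383], [0.0, 0.0, 0.0, 1.0]]}
{'clock': 0.15, 'q': [1.327, 0.69, -0.195, 1.566, 0.157, 0.902, -0.215], 'qd': [0.001, -0.004, 0.001, -0.001, 0.0, -0.001, 0.0], 'joint_torque': [-0.002, -52.786, -1.269, -15.359, -0.052, 0.004, 0.0], 'tool_pos': [0.171, -0.601, 0.238], 'eef_rot': [0.99, 0.138, -0.0, -0.001], 'contact_force': [0.277, 1.059, 0.317], 'moment': [-0.025, -0.021, -0.003], 'finger_force': 0.0, 'opening': 1.007}
```

View pics/sc0.png

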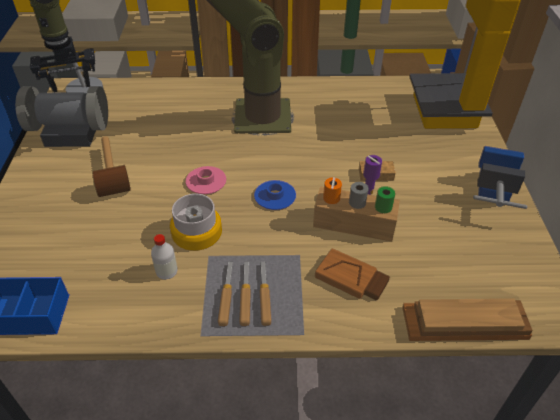

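View pics/si0.png

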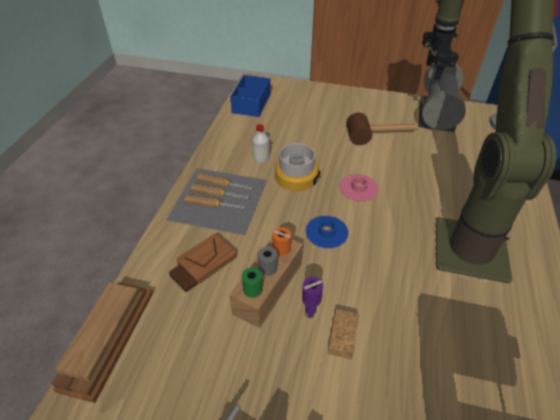

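The scene view shows the following, with side-view pixels in the second position:
- **Sander:** (195,218) / (297,165).
- **Cover candidates:** blue (276,193) / (327,231) and pink (206,180) / (359,187). The blue one is meant, as named.
- **Drum candidates:** orange in the stand's hole (333,188) / (282,240), purple standing loose (373,172) / (312,290), plus grey and green. Orange is meant.

I'll confirm both in one enlarged crop.

```bash
python3 - <<'E'
from h import *
a=cv2.imread('pics/sc0.png');b=cv2.imread('pics/si0.png')
k=lambda i,x,y,w,h,f:cv2.resize(i[y:y+h,x:x+w],None,fx=f,fy=f,interpolation=cv2.INTER_CUBIC)
t=k(a,165,145,240,100,10/3)
l=k(b,265,135,120,60,10/3); l2=k(b,265,195,120,80,10/3)
bot=np.hstack([k(b,265,135,100,66,4),k(b,250,212,100,66,4)])
cv2.imwrite('pics/c0.png',np.vstack([t[:, :800],bot]))
for n in('sc0','si0'):
    s=ld(n); hsv=cv2.cvtColor(cv2.imread(f'pics/{n}.png'),cv2.COLOR_BGR2HSV)
    for nm,lo,hi in(('blue',(108,120,60),(125,255,255)),('orange',(3,200,120),(13,255,255)),('yel',(20,200,120),(30,255,255))):
        m=cv2.inRange(hsv,lo,hi);c,l,st,ce=cv2.connectedComponentsWithStats(m)
        print(n,nm,[(st[i].tolist(),ce[i].round(1).tolist()) for i in range(1,c) if st[i,4]>100])
E
```

```text
sc0 blue [([442, 49, 18, 24, 291], [450.7, 60.4]), ([0, 98, 14, 72, 515], [4.6, 134.2]), ([481, 147, 43, 22, 622], [502.7, 157.2]), ([255, 181, 41, 28, 807], [274.9, 195.0]), ([0, 277, 69, 58, 3552], [31.3, 305.0])]
sc0 orange []
sc0 yel [([126, 0, 12, 11, 115], [131.7, 4.9]), ([148, 0, 40, 11, 435], [167.6, 5.0]), ([288, 0, 4, 65, 184], [289.4, 32.2]), ([321, 0, 25, 10, 248], [332.9, 4.5]), ([361, 0, 21, 9, 178], [370.9, 4.0]), ([391, 0, 57, 9, 502], [418.8, 4.0]), ([385, 49, 61, 15, 382], [424.3, 54.2]), ([127, 51, 22, 15, 268], [137.7, 58.4]), ([187, 51, 8, 15, 102], [190.4, 57.9]), ([170, 211, 52, 38, 540], [202.6, 233.6])]
si0 blue [([545, 0, 15, 160, 1018], [555.3, 94.1]), ([231, 76, 39, 40, 1203], [250.1, 95.3]), ([306, 216, 42, 32, 964], [326.5, 231.7])]
si0 orange []
si0 yel []
```

View pics/c0.png

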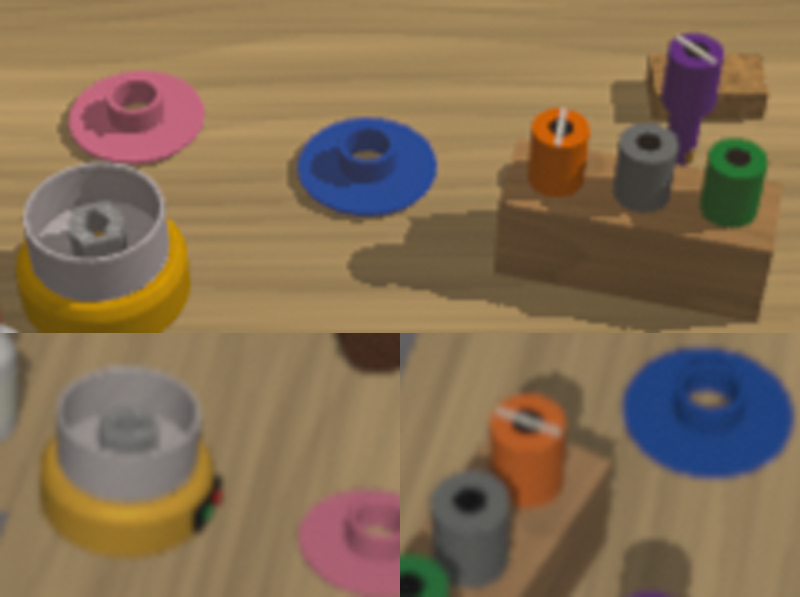

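```bash
python3 - <<'E'
from h import *
a=ld('sc0');b=ld('si0')
f1=lambda x,y:((x+.5)*.3-.5+165,(y+.5)*.3-.5+145)
f2=lambda x,y:((x+.5)/4-.5+265,(y-333+.5)/4-.5+135)
f3=lambda x,y:((x-400+.5)/4-.5+250,(y-333+.5)/4-.5+212)
for n,p,q in(('collar',f1(370,147),f3(709,396)),('orange',f1(559,127),f3(528,421)),('rim',f1(96,212),f2(129,415))):
    print(n,p,q,*tri((a,*p),(b,*q)))
# white bar ends
z=.150
for s,p,q in((a,f1(564,108),f1(558,146)),(b,f3(497,408),f3(559,432))):
    A,B=at(s,*p,z),at(s,*q,z);d=B-A;print('bar',A,B,np.degrees(np.arctan2(d[1],d[0])))
# switch plate
print('switch',at(b,*f2(210,503),.03))
for y,p in(('g',f1(648,142)),('gr',f1(738,157)),('o',f1(559,127))):print(y,at(a,*p,.15))
E
```

```text
collar (275.65, 188.75) (326.875, 227.375) [0.4299936  0.04459669 0.03128631] [np.float64(0.0005339737256358129), np.float64(0.0005339737256358747)]
orange (332.35, 182.75) (281.625, 233.625) [0.53292565 0.20363112 0.15024143] [np.float64(0.00034724911931753095), np.float64(0.00034724911931748503)]
rim (193.45, 208.25) (296.875, 155.125) [ 0.57649728 -0.19031354  0.09735058] [np.float64(0.00018417995387433835), np.float64(0.0001841799538743991)]
bar [0.50908843 0.21020418 0.15      ] [0.55650876 0.20105526 0.15      ] -10.92004908323947
bar [0.55536631 0.19691321 0.15      ] [0.51096077 0.20742561 0.15      ] 166.68121807332713
switch [ 0.50065686 -0.17407392  0.03      ]
g [0.55271284 0.27714386 0.15      ]
gr [0.57206774 0.3499786  0.15      ]
o [0.5330319  0.20388355 0.15      ]
```

```bash
cat >> h.py <<'E'
def plan(p,xang,cmd=None):
    """tool-frame shift (cm) and rotvec (deg) from present pose to world point p, tool down, tool x at xang deg"""
    s=r.get_state(); R0=R.from_quat(s['eef_rot']); t=np.array(s['tool_pos']) if cmd is None else np.array(cmd)
    a=np.radians(xang); T=R.from_matrix(np.array([[np.cos(a),np.sin(a),0],[np.sin(a),-np.cos(a),0],[0,0,-1]]))
    print('shift',np.round(R0.inv().apply(np.array(p)-t)*100,2),'turn',np.round((R0.inv()*T).as_rotvec(degrees=True),2))
E
python3 - <<'E'
from h import *
for p,x in (((.47,-.35,.24),40),((.43,.045,.15),75)): plan(p,x)
E
```

```text
shift [ 35.6  -15.9   -0.17] turn [-8.000e-02 -1.000e-02 -2.408e+01]
shift [ 42.59 -54.97   8.88] turn [-7.000e-02 -3.000e-02 -5.908e+01]
```

carry_out([
  [[4,-2,0],[0,0,-3],0],
  [[9,-4,0],[0,0,-6],0],
  [[13,-6,0],[0,0,-9],0],
  [[18,-8,0],[0,0,-12],0],
  [[22,-10,0],[0,0,-15],0],
  [[26,-12,0],[0,0,-18],0],
  [[31,-14,0],[0,0,-21],0],
  [[35,-16,0],[0,0,-24],0],
  [[36,-20,0],[0,0,-28],0],
  [[37,-24,0],[0,0,-32],0],
  [[38,-28,0],[0,0,-36],0],
  [[38,-32,0],[0,0,-40],0],
], newtons=20)

```text
clock: 1.35
tool_pos: [0.45, -0.1868, 0.2387]
eef_rot: [0.882, 0.471, 0.001, 0.0]
contact_force: [0.1, 0.1, -0.4]
opening: 0.998
finger_force: 0.0
```

```bash
python3 - <<'E'
from h import *
s=r.get_state();print(s['clock'],s['tool_pos'],np.round(s['q'],2)); plan((.43,.045,.16),75)
E
```

```text
1.35 [ 0.44996257 -0.18681103  0.23869669] [ 0.53  0.53 -0.36  1.97  0.28  0.69 -0.58]
shift [ 18.13 -14.57   7.88] turn [  0.07  -0.07 -18.84]
```

carry_out([
  [[4,-3,1],[0,0,-4],0],
  [[7,-6,3],[0,0,-8],0],
  [[11,-9,5],[0,0,-12],0],
  [[15,-12,7],[0,0,-16],0],
  [[18.1,-14.6,7.9],[0,0,-18.8],0],
  [[18.1,-14.6,7.9],[0,0,-18.8],0],
  [[18.1,-14.6,7.9],[0,0,-18.8],0],
])

```text
clock: 2.05
tool_pos: [0.4292, 0.044, 0.1594]
eef_rot: [0.794, 0.608, -0.0, -0.0]
contact_force: [-0.2, -0.3, 0.3]
opening: 1.0
finger_force: 0.0
```

```bash
python3 - <<'E'
from h import *
s=snap('wrist','w1'); hsv=cv2.cvtColor(cv2.imread('pics/w1.png'),cv2.COLOR_BGR2HSV)
m=cv2.inRange(hsv,(105,100,40),(125,255,255));c,l,st,ce=cv2.connectedComponentsWithStats(m)
print([(st[i].tolist(),ce[i].round(1).tolist()) for i in range(1,c) if st[i,4]>300])
print(s['pose'].round(3))
print(r.get_state()['tool_pos'])
E
```

```text
[([218, 129, 127, 124, 11136], [281.4, 190.1])]
[[ 0.966  0.247  0.078  0.45 ]
 [-0.259  0.92   0.295  0.121]
 [ 0.001 -0.305  0.952  0.304]
 [ 0.     0.     0.     1.   ]]
[0.42949342 0.04230155 0.15964585]
```

View pics/w1.png

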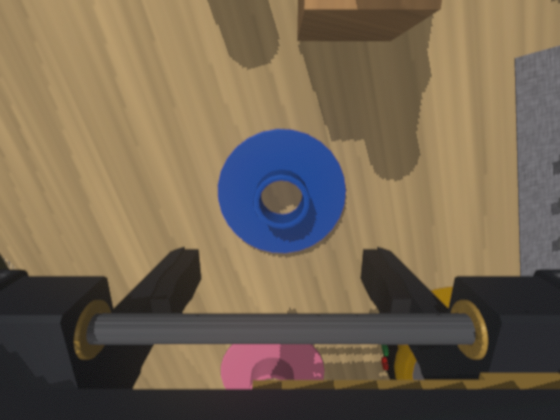

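```bash
python3 - <<'E'
from h import *
s=ld('w1');a=ld('sc0');b=ld('si0')
print(at(s,281.5,191,.0105),at(s,281.5,191,0.005), at(s,283,199,.037))
hsv=cv2.cvtColor(cv2.imread('pics/si0.png'),cv2.COLOR_BGR2HSV)
print(at(a,275.0,195.0,.012),at(b,326.5,231.7,.012))
p=at(s,281.5,191,.0105); plan((p[0],p[1],.06),75)
print(tri((a,275.65,188.75),(b,326.9,227.4),(s,283,199)))
E
```

```text
[0.4313865  0.04593422 0.0105    ] [0.43103524 0.04453145 0.005     ] [0.43244457 0.04491394 0.037     ]
[0.43740472 0.04206368 0.012     ] [0.42985969 0.04552204 0.012     ]
shift [0.41 0.09 9.96] turn [-0.01  0.05 -0.27]
(array([0.4308741 , 0.0441954 , 0.03159302]), [np.float64(0.0007874915239471687), np.float64(0.0012271547670657296), np.float64(0.0014552007350562546)])
```

The blue cover fills (218–345, 129–253) in the wrist view, with the collar at (283,199). That puts it near (0.431, 0.045), between the fingers, so I descend.

carry_out([
  [[0.2,0.1,4],[0,0,0],0],
  [[0.2,0.1,8],[0,0,0],0],
  [[0.2,0.1,11],[0,0,0],0],
  [[0.2,0.1,13],[0,0,0],0],
  [[0.2,0.1,14.2],[0,0,0],0],
  [[0.2,0.1,14.4],[0,0,0],0],
  [[0.2,0.1,14.4],[0,0,0],0],
])

```text
clock: 2.8
tool_pos: [0.4235, 0.0382, 0.02]
eef_rot: [0.795, 0.607, -0.014, -0.002]
contact_force: [-1.6, -0.8, 0.9]
opening: 1.001
finger_force: 0.0
```

carry_out([
  [[0,0,0],[0,0,0],0.5],
  [[0,0,0],[0,0,0],0.6],
  [[0,0,0],[0,0,0],0.6],
  [[0,0,0],[0,0,0],0.6],
  [[0,0,0],[0,0,0],0.6],
  [[0,0,0],[0,0,0],0.6],
], newtons=20)

```text
clock: 3.4
tool_pos: [0.423, 0.0406, 0.0204]
eef_rot: [0.793, 0.608, -0.014, -0.003]
contact_force: [0.8, -1.4, 2.7]
opening: 0.609
finger_force: 20.0
```

```bash
python3 - <<'E'
from h import *
s=snap('wrist','w2');t=r.get_state();print(t['tool_pos'],t['eef_rot'],t['opening'],t['finger_force'],t['contact_force'])
E
```

```text
[0.42302883 0.04053232 0.02035855] [ 0.79346779  0.6084352  -0.01430532 -0.00329118] 0.6121972563746954 20.003260053895247 [ 1.15833429 -1.62760311  3.83046684]
```

View pics/w2.png

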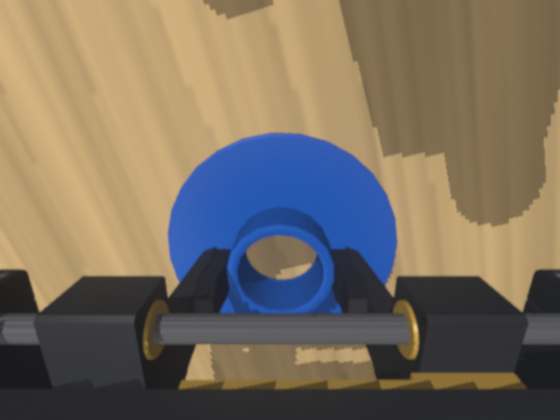

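```bash
python3 - <<'E'
from h import *
t=r.get_state();print(np.round(t['q'],3)); print(R.from_quat(t['eef_rot']).as_matrix().round(4), t['joint_torque'])
s=ld('w2'); c=at(s,281,267,.037); print('collar top',c, 'disc',at(s,282.5,243,.011)); print('tool frame',R.from_quat(t['eef_rot']).inv().apply(c-t['tool_pos']))
E
```

```text
[-0.045  0.918 -0.266  2.262  1.534  0.217 -2.011]
[[ 0.2592  0.9655 -0.0267]
 [ 0.9656 -0.2596 -0.0122]
 [-0.0187 -0.0226 -0.9996]] [-5.59568927e-01 -4.38453841e+01 -2.22730681e+00  9.38491859e-01
 -5.04241814e-02 -4.69106790e-01  3.35379189e-02]
collar top [0.42631492 0.04862135 0.037     ] disc [0.42669038 0.04869296 0.011     ]
tool frame [ 0.00835173  0.00069612 -0.0168206 ]
```

```bash
python3 - <<'E'
from h import *
plan((.4265,.0487,.0155),75)
E
```

```text
shift [0.89 0.13 0.47] turn [-1.3   1.07 -0.04]
```

carry_out([
  [[0,0,0],[0,0,0],0],
  [[0,0,0],[0,0,0],0],
  [[0,0,0],[0,0,0],0],
  [[0,0,0],[0,0,0],0],
])

```text
clock: 3.85
tool_pos: [0.4224, 0.0409, 0.0199]
eef_rot: [0.793, 0.609, -0.015, -0.004]
contact_force: [-0.3, 0.4, 0.4]
opening: 0.949
finger_force: 0.0
```

```bash
python3 - <<'E'
from h import *
plan((.4265,.0487,.0155),75); t=r.get_state();print(t['tool_pos'],t['opening'],t['q'])
E
```

```text
shift [0.86 0.2  0.42] turn [-1.4   1.02 -0.03]
[0.42240829 0.04093366 0.01992771] 0.9491476122742816 [-0.04434947  0.91928727 -0.26681649  2.26237722  1.5347447   0.21613649
 -2.01122412]
```

carry_out([
  [[0.5,0.1,0],[-0.5,0.5,0],0],
  [[0.9,0.2,0.2],[-1.3,1,0],0],
  [[0.9,0.2,0.4],[-1.3,1,0],0],
  [[0.9,0.2,0.4],[-1.3,1,0],0],
  [[0.9,0.2,0.4],[-1.3,1,0],0],
])

```text
clock: 4.35
tool_pos: [0.4267, 0.0487, 0.0157]
eef_rot: [0.794, 0.608, -0.001, -0.0]
contact_force: [0.5, 0.7, -0.2]
opening: 1.002
finger_force: 0.0
```

```bash
python3 - <<'E'
from h import *
plan((.4265,.0487,.0155),75); t=r.get_state();print(t['tool_pos'],t['opening'],t['q'])
E
```

```text
shift [-0.   -0.02  0.02] turn [-0.09  0.05 -0.06]
[0.42667741 0.04869511 0.01573839] 1.002052223667904 [-0.01345339  0.93581892 -0.33694206  2.27113238  1.69886068  0.27174045
 -2.18529342]
```

carry_out([
  [[0,0,0],[0,0,0],0.6],
  [[0,0,0],[0,0,0],0.6],
  [[0,0,0],[0,0,0],0.6],
  [[0,0,0],[0,0,0],0.6],
  [[0,0,0],[0,0,0],0.6],
  [[0,0,-1],[0,0,0],0.6],
  [[0,0.5,-3],[0,0,0],0.6],
  [[0,1,-5],[0,0,0],0.6],
  [[-0.5,2,-7],[0,0,0],0.6],
  [[-1,3,-9],[0,0,0],0.6],
  [[-2,4,-11],[0,0,0],0.6],
  [[-2,4,-11],[0,0,0],0.6],
], newtons=25)

```text
clock: 5.55
tool_pos: [0.4621, 0.0175, 0.1273]
eef_rot: [0.795, 0.607, 0.001, 0.001]
contact_force: [-0.1, 0.6, -2.0]
opening: 0.603
finger_force: 24.6
```

```bash
python3 - <<'E'
from h import *
plan((.5765,-.1903,.16),75); t=r.get_state();print(t['tool_pos'],t['opening'],t['finger_force'],t['q'])
E
```

```text
shift [-17.02  16.52  -3.23] turn [ 0.15 -0.01 -0.29]
[0.46208847 0.0174547  0.12726482] 0.6034693936315972 24.57267990845139 [ 0.22043424  0.73783623 -0.57953494  2.13611184  0.85543967  0.51125238
 -1.28378425]
```

carry_out([
  [[-3,2,-2],[0,0,0],0.6],
  [[-6,5,-5],[0,0,0],0.6],
  [[-10,8,-8],[0,0,0],0.6],
  [[-14,10,-9],[0,0,0],0.6],
  [[-18,12,-9],[0,0,0],0.6],
  [[-22,14,-9],[0,0,0],0.6],
  [[-25,15.5,-9],[0,0,0],0.6],
  [[-28,16.5,-9],[0,0,0],0.6],
  [[-28,16.5,-9],[0,0,0],0.6],
  [[-28,16.5,-9],[0,0,0],0.6],
  [[-28,16.5,-9],[0,0,0],0.6],
])

```text
clock: 6.65
tool_pos: [0.5471, -0.2917, 0.2149]
eef_rot: [0.793, 0.61, -0.001, -0.001]
contact_force: [0.7, 0.1, -2.0]
opening: 0.608
finger_force: 24.6
```

```bash
python3 - <<'E'
from h import *
s=snap('wrist','w3');t=r.get_state();print(t['tool_pos'],t['q']);print(s['pose'].round(3),proj(s,(.5765,-.1903,.1)))
E
```

```text
[ 0.54723323 -0.29164553  0.21526984] [ 0.82546192  0.80887371 -0.78130722  1.58630432  0.64023278  1.02084197
 -0.40668213]
[[ 0.967  0.243  0.079  0.568]
 [-0.256  0.921  0.294 -0.215]
 [-0.001 -0.305  0.952  0.359]
 [ 0.     0.     0.     1.   ]] (np.float64(283.1940417397113), np.float64(77.02065220878697))
```

View pics/w3.png

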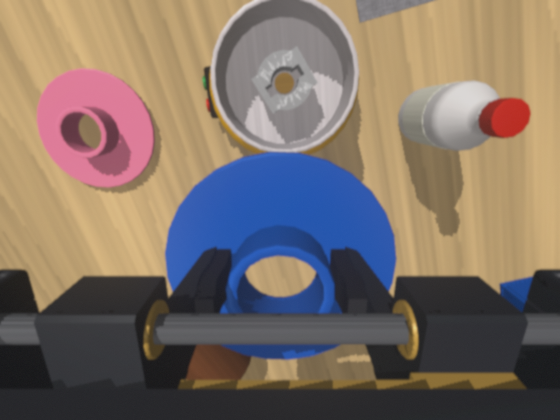

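```bash
python3 - <<'E'
from h import *
a=cv2.imread('pics/w3.png')
k=lambda i,x,y,w,h,f:cv2.resize(i[y:y+h,x:x+w],None,fx=f,fy=f,interpolation=cv2.INTER_CUBIC)
L=k(a,205,0,160,160,3);Rr=np.vstack([k(a,245,40,80,80,4)[:320],k(a,230,215,106,53,3)[:159,:320].copy()[:160]])
Rr=np.vstack([Rr,np.zeros((480-Rr.shape[0],320-0,3),np.uint8)]) if Rr.shape[0]<480 else Rr[:480]
cv2.imwrite('pics/c3.png',np.hstack([L,Rr[:, :320]])) if 0 else cv2.imwrite('pics/c3.png',np.hstack([L,np.vstack([k(a,245,40,80,80,4),k(a,222,220,120,60,320/120)])]))
# collar and disc outline by colour
hsv=cv2.cvtColor(a,cv2.COLOR_BGR2HSV);m=cv2.inRange(hsv,(105,100,40),(125,255,255))
ys,xs=np.where(m[150:215])
pts=[(xs[ys==y].min(),xs[ys==y].max(),y+150) for y in range(5,95) if (ys==y).any()]
P=np.array([(l,y) for l,h,y in pts]+[(h,y) for l,h,y in pts],np.float32)
print('disc ellipse',cv2.fitEllipse(P))
E
```

```text
Traceback (most recent call last):
ValueError: all the input array dimensions except for the concatenation axis must match exactly, but along dimension 1, the array at index 0 has size 320 and the array at index 1 has size 318
```

```bash
python3 - <<'E'
from h import *
a=cv2.imread('pics/w3.png')
k=lambda i,x,y,w,h,f:cv2.resize(i[y:y+h,x:x+w],None,fx=f,fy=f,interpolation=cv2.INTER_CUBIC)
cv2.imwrite('pics/c3.png',np.hstack([k(a,205,0,160,160,3),np.vstack([k(a,245,40,80,80,4),k(a,222,220,120,60,8/3)])]))
hsv=cv2.cvtColor(a,cv2.COLOR_BGR2HSV);m=cv2.inRange(hsv,(105,100,40),(125,255,255))
P=[]
for y in range(156,235):
    x=np.where(m[y,150:410])[0]+150; P+=[(x.min(),y),(x.max(),y)]
print('disc ellipse',cv2.fitEllipse(np.array(P,np.float32)))
E
```

```text
disc ellipse ((280.0426330566406, 257.38397216796875), (211.09815979003906, 228.95774841308594), 89.14989471435547)
```

View pics/c3.png

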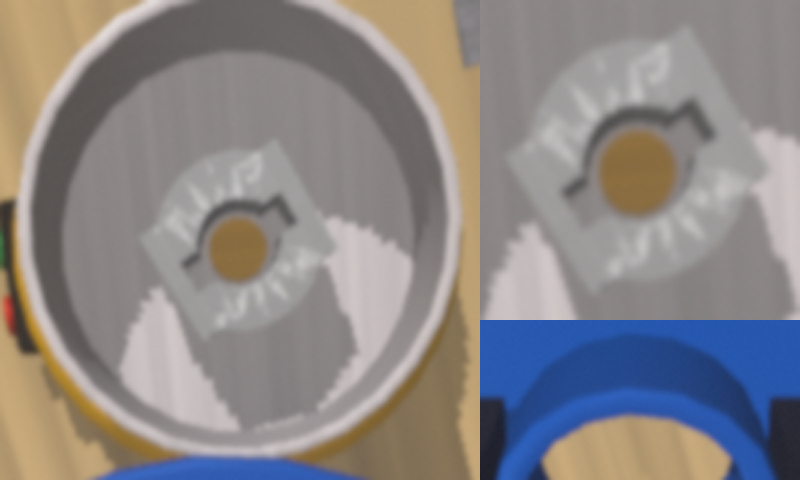

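```bash
python3 - <<'E'
from h import *
from scipy.optimize import least_squares
s=ld('w3')
g=lambda x,y:((x-480+.5)/4-.5+245,(y+.5)/4-.5+40)
for p,q in(((563,192),(690,103)),((512,155),(688,28)),((597,292),(768,175))):
    A,B=at(s,*g(*p),.085),at(s,*g(*q),.085);d=B-A;print(np.degrees(np.arctan2(d[1],d[0])))
e=lambda x,y:((x+.5)/3-.5+205,(y+.5)/3-.5)
th=np.linspace(0,2*np.pi,400)
def ext(c,z=.1,rad=.06):
    P=np.array([proj(s,(c[0]+rad*np.cos(t),c[1]+rad*np.sin(t),z)) for t in th]);return P
L,Rt,B=e(18,0)[0],e(462,0)[0],e(0,460)[1]
def res(c):
    P=ext(c);return [P[:,0].min()-L,P[:,0].max()-Rt,P[:,1].max()-B]
o=least_squares(res,[.576,-.19]);print('rim',o.x,o.fun, ext(o.x)[:,1].min())
t=r.get_state()
# hub corners: 4-corner mean
Q=np.mean([at(s,*g(*p),.085) for p in((512,155),(688,28),(597,292),(768,175))],0);print('hub',Q)
# held cover: disc ellipse centre, disc top 5mm below tip (tip 15.7 - 11)
z=t['tool_pos'][2]-.0047; 
def ext2(c): return ext(c,z,.066)
tgt=cv2.fitEllipse(ext(t['tool_pos'][:2],z,.066).astype(np.float32));print('predicted ellipse if centred',tgt)
c=at(s,282,270,t['tool_pos'][2]+.0213); print('collar',c,'tool',t['tool_pos'])
E
```

```text
18.033119953293838
18.339479871858796
18.185178161912113
rim [ 0.57748201 -0.1910644 ] [-1.19290133  1.19123466  0.19646529] -10.325869146710005
hub [ 0.57756822 -0.19205315  0.085     ]
predicted ellipse if centred ((279.99285888671875, 248.26510620117188), (216.4822540283203, 239.56385803222656), 90.27617645263672)
collar [ 0.55062409 -0.28280882  0.23656984] tool [ 0.54723323 -0.29164553  0.21526984]
```

```bash
python3 - <<'E'
from h import *
from scipy.optimize import least_squares
th=np.linspace(0,2*np.pi,400)
for n,tp in (('w2',(.423,.0405,.0204)),('w3',(.5472,-.2916,.2152)),('w1',(.4294,.044,.1595))):
    s=ld(n);a=cv2.imread(f'pics/{n}.png')
    m=cv2.inRange(cv2.cvtColor(a,cv2.COLOR_BGR2HSV),(105,100,40),(125,255,255)); y0=np.where(m[:,282])[0].min()
    P=[]
    for y in range(y0+4,min(y0+110,236)):
        x=np.where(m[y,150:410])[0]+150; P+=[(x.min()-.5,y),(x.max()+.5,y)]
    P=np.array(P)
    def res(c):
        E=np.array([proj(s,(c[0]+.066*np.cos(t),c[1]+.066*np.sin(t),c[2])) for t in th])
        return [np.min(np.hypot(*(E-p).T)) for p in P[::3]]
    o=least_squares(res,[*tp[:2],tp[2]-.008],diff_step=1e-4);print(n,o.x,np.mean(o.fun),'rel tip',o.x-tp)
E
```

```text
w2 [0.42418402 0.04249056 0.00632893] 0.6395693779018424 rel tip [ 0.00118402  0.00199056 -0.01407107]
w3 [ 0.54571211 -0.29800245  0.20366415] 0.5559659448934497 rel tip [-0.00148789 -0.00640245 -0.01153585]
w1 [0.42971424 0.04018339 0.00302592] 0.3732848666688222 rel tip [ 0.00031424 -0.00381661 -0.15647408]
```

```bash
python3 - <<'E'
from h import *
from scipy.optimize import least_squares
th=np.linspace(0,2*np.pi,400)
for n,tp,zz in (('w1',(.4294,.043,.1595),.0105),('w2',(.423,.0405,.0204),.0105),('w3',(.5472,-.2916,.2152),.2100)):
    s=ld(n);a=cv2.imread(f'pics/{n}.png')
    m=cv2.inRange(cv2.cvtColor(a,cv2.COLOR_BGR2HSV),(105,100,40),(125,255,255)); y0=np.where(m[:,282])[0].min()
    P=[]
    for y in range(y0+4,min(y0+110,236)):
        x=np.where(m[y,150:410])[0]+150; P+=[(x.min()-.5,y),(x.max()+.5,y)]
    P=np.array(P)
    def res(c):
        E=np.array([proj(s,(c[0]+c[2]*np.cos(t),c[1]+c[2]*np.sin(t),zz)) for t in th])
        return [np.min(np.hypot(*(E-p).T)) for p in P[::3]]
    o=least_squares(res,[*tp[:2],.066],diff_step=1e-4);d=o.x[:2]-tp[:2]
    print(n,o.x,np.mean(o.fun),'tool x,y (mm)',1000*(d@[.2588,.9659]),1000*(d@[.9659,-.2588]))
E
```

```text
w1 [0.4302222  0.04220305 0.06435985] 0.3729425689190973 tool x,y (mm) -0.5569932664012974 1.0004099666253599
w2 [0.42490215 0.04523655 0.06383492] 0.5201652702183546 tool x,y (mm) 5.067311914902785 0.6114635191505529
w3 [ 0.54661806 -0.2946196   0.06330475] 0.5543492531590887 tool x,y (mm) -3.0672355303100165 0.21938095946640826
```

```bash
python3 - <<'E'
from h import *
plan((.5778,-.1876,.125),75)
E
```

```text
shift [10.84  0.31  9.03] turn [-0.13 -0.01  0.15]
```

carry_out([
  [[3,0.1,1],[0,0,0],0.6],
  [[6,0.2,3],[0,0,0],0.6],
  [[9,0.3,5],[0,0,0],0.6],
  [[10.8,0.3,7],[0,0,0],0.6],
  [[10.8,0.3,8.5],[0,0,0],0.6],
  [[10.8,0.3,9],[0,0,0],0.6],
  [[10.8,0.3,9],[0,0,0],0.6],
  [[10.8,0.3,9],[0,0,0],0.6],
])

```text
clock: 7.5
tool_pos: [0.5781, -0.192, 0.1262]
eef_rot: [0.794, 0.608, -0.001, 0.0]
contact_force: [-0.4, 0.1, -1.1]
opening: 0.603
finger_force: 24.6
```

```bash
python3 - <<'E'
from h import *
a=snap('scene','sc4');b=snap('side','si4');t=r.get_state();print(t['tool_pos'],t['contact_force'],t['q'])
k=lambda i,x,y,w,h,f:cv2.resize(i[y:y+h,x:x+w],None,fx=f,fy=f,interpolation=cv2.INTER_CUBIC)
cv2.imwrite('pics/c4.png',np.hstack([k(a['image'][:,:,::-1],150,165,100,100,4),k(b['image'][:,:,::-1],250,110,100,100,4)]))
E
```

```text
[ 0.57832515 -0.19168527  0.12656073] [ 0.70686334 -0.54818922 -2.01853722] [ 0.61755771  0.89700114 -0.69263602  1.69490362  0.74302857  0.83131549
 -0.67868454]
```

View pics/c4.png

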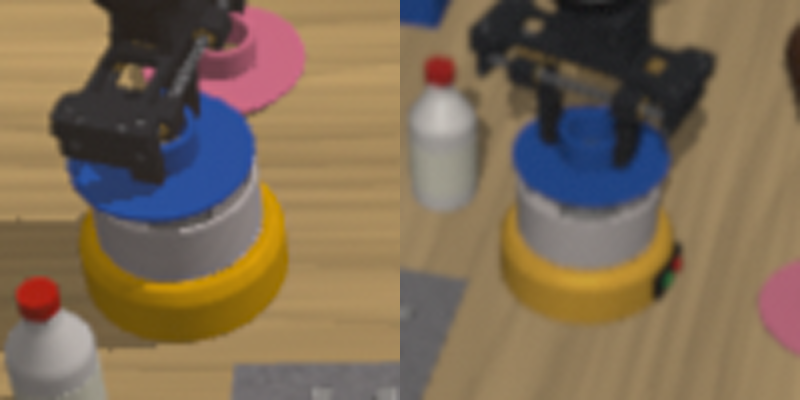

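```bash
python3 - <<'E'
from h import *
th=np.linspace(0,2*np.pi,720)
from scipy.optimize import least_squares
for n in('sc4','si4'):
    s=ld(n);a=cv2.imread(f'pics/{n}.png')
    m=cv2.inRange(cv2.cvtColor(a,cv2.COLOR_BGR2HSV),(105,100,30),(125,255,255));c,l,st,ce=cv2.connectedComponentsWithStats(m)
    x0,y0=((150,165) if n=='sc4' else (250,110))
    i=max((i for i in range(1,c) if x0<ce[i][0]<x0+100 and y0<ce[i][1]<y0+100),key=lambda i:st[i,4])
    X,Y,W,H,_=st[i]
    # silhouette = union of top z and lower edge z-5mm
    def E(c): return np.array([proj(s,(c[0]+.066*np.cos(t),c[1]+.066*np.sin(t),z)) for z in(.1218,.1168) for t in th])
    obs=np.array([X-.5,X+W-.5,Y+H-.5])
    f=lambda c:np.array([E(c)[:,0].min(),E(c)[:,0].max(),E(c)[:,1].max()])-obs
    o=least_squares(f,[.577,-.19],diff_step=1e-4);print(n,st[i],o.x,o.fun)
    # cup rim from the initial picture, same method check: outer rim extents
s=ld('sc0')
for n,c in (('sc0',(.5765,-.1903)),('si0',(.5765,-.1903))):
    s=ld(n);P=np.array([proj(s,(c[0]+.06*np.cos(t),c[1]+.06*np.sin(t),.1)) for t in th]);print(n,P.min(0),P.max(0))
E
```

```text
sc4 [168 189  46  32 742] [ 0.5765175  -0.19575018] [-0.7683549   0.77517212 -0.06359355]
si4 [279 137  38  25 669] [ 0.5771944  -0.20035279] [-0.9596323   0.95933136 -0.09279696]
sc0 [171.93147989 192.89164328] [214.56729466 223.01944002]
si0 [278.83127944 143.52740965] [314.9056785  166.21453209]
```

carry_out([
  [[0.6,-0.2,0],[0,0,0],0.6],
  [[0.6,-0.2,0],[0,0,0],0.6],
  [[0.6,-0.2,0],[0,0,0],0.6],
  [[0.6,-0.2,0],[0,0,0],0.6],
])

```text
clock: 8.0
tool_pos: [0.5776, -0.1842, 0.1258]
eef_rot: [0.794, 0.608, -0.001, -0.0]
contact_force: [0.8, -0.1, -2.2]
opening: 0.607
finger_force: 24.6
```

```bash
python3 - <<'E'
from h import *
th=np.linspace(0,2*np.pi,720)
from scipy.optimize import least_squares
t=r.get_state();print(t['tool_pos'],t['contact_force']);z=t['tool_pos'][2]-.0047
for n in('scene','side'):
    s=snap(n,n+'5');a=s['image'][:,:,::-1].copy()
    m=cv2.inRange(cv2.cvtColor(a,cv2.COLOR_BGR2HSV),(105,100,30),(125,255,255));c,l,st,ce=cv2.connectedComponentsWithStats(m)
    x0,y0=((150,165) if n=='scene' else (250,110))
    i=max((i for i in range(1,c) if x0<ce[i][0]<x0+100 and y0<ce[i][1]<y0+100),key=lambda i:st[i,4])
    X,Y,W,H,_=st[i]
    def E(c): return np.array([proj(s,(c[0]+.066*np.cos(t),c[1]+.066*np.sin(t),z_)) for z_ in(z,z-.005) for t in th])
    obs=np.array([X-.5,X+W-.5,Y+H-.5])
    f=lambda c:np.array([E(c)[:,0].min(),E(c)[:,0].max(),E(c)[:,1].max()])-obs
    o=least_squares(f,[.577,-.19],diff_step=1e-4);print(n,st[i],o.x,o.fun)
E
```

```text
[ 0.57763951 -0.18422552  0.1258131 ] [ 0.7540511  -0.12965575 -2.21028423]
scene [171 189  45  32 740] [ 0.57582118 -0.18888614] [-1.23938572  1.25004414 -0.10246965]
side [278 138  39  26 677] [ 0.57678033 -0.19080223] [-0.54334271  0.54316918 -0.05248782]
```

carry_out([
  [[0,0,0.4],[0,0,0],0.6],
  [[0,0,0.8],[0,0,0],0.6],
  [[0,0,1.1],[0,0,0],0.6],
  [[0,0,1.3],[0,0,0],0.6],
  [[0,0,1.4],[0,0,0],0.6],
  [[0,0,1.5],[0,0,0],0.6],
  [[0,0,1.5],[0,0,0],0.6],
])

```text
clock: 8.8
tool_pos: [0.5775, -0.1842, 0.1106]
eef_rot: [0.794, 0.608, -0.001, -0.0]
contact_force: [-0.7, -0.2, -1.8]
opening: 0.609
finger_force: 24.6
```

carry_out([
  [[0,0,0.1],[0,0,0],0.6],
  [[0,0,0.1],[0,0,0],0.6],
  [[0,0,0.2],[0,0,0],0.6],
  [[0,0,0.2],[0,0,0],0.6],
])

```text
clock: 9.2
tool_pos: [0.5778, -0.1841, 0.1099]
eef_rot: [0.794, 0.608, -0.001, 0.0]
contact_force: [-1.4, 0.5, 8.2]
opening: 0.605
finger_force: 24.5
```

carry_out([
  [[0,0,-0.1],[0,0,0],0],
  [[0,0,-0.1],[0,0,0],0],
  [[0,0,-0.1],[0,0,0],0],
  [[0,0,-0.1],[0,0,0],0],
  [[0,0,-0.1],[0,0,0],0],
  [[0,0,-2],[0,0,0],0],
  [[0,0,-5],[0,0,0],0],
  [[0,0,-9],[0,0,0],0],
  [[0,0,-12],[0,0,0],0],
  [[3,0,-14],[0,0,0],0],
  [[7,0,-14],[0,0,0],0],
  [[12,0,-14],[0,0,0],0],
])

```text
clock: 10.4
tool_pos: [0.6094, -0.0695, 0.2493]
eef_rot: [0.795, 0.607, -0.001, 0.001]
contact_force: [0.6, 0.2, 0.4]
opening: 1.0
finger_force: 0.0
```

```bash
python3 - <<'E'
from h import *
th=np.linspace(0,2*np.pi,720)
from scipy.optimize import least_squares
t=r.get_state();print(t['tool_pos'],t['contact_force'],t['q']);z=.105
ims=[]
for n in('scene','side'):
    s=snap(n,n+'6');a=s['image'][:,:,::-1].copy()
    m=cv2.inRange(cv2.cvtColor(a,cv2.COLOR_BGR2HSV),(105,100,30),(125,255,255));c,l,st,ce=cv2.connectedComponentsWithStats(m)
    x0,y0=((150,165) if n=='scene' else (250,110)); ims.append(cv2.resize(a[y0:y0+100,x0:x0+100],None,fx=4,fy=4,interpolation=cv2.INTER_CUBIC))
    i=max((i for i in range(1,c) if x0<ce[i][0]<x0+100 and y0<ce[i][1]<y0+100),key=lambda i:st[i,4])
    X,Y,W,H,_=st[i]
    def E(c): return np.array([proj(s,(c[0]+.066*np.cos(t),c[1]+.066*np.sin(t),z_)) for z_ in(z,z-.005) for t in th])
    obs=np.array([X-.5,X+W-.5,Y+H-.5])
    f=lambda c:np.array([E(c)[:,0].min(),E(c)[:,0].max(),E(c)[:,1].max()])-obs
    o=least_squares(f,[.577,-.19],diff_step=1e-4);print(n,st[i],o.x,o.fun)
cv2.imwrite('pics/c6.png',np.hstack(ims))
plan((.533,.2037,.22),75)
E
```

```text
[ 0.60935116 -0.06949932  0.24929004] [0.58722988 0.2233574  0.36706229] [ 0.45084205  0.75462697 -0.77694469  1.57344937  0.58573033  1.05920191
 -0.75203185]
scene [ 171  192   46   32 1151] [ 0.57215843 -0.18961194] [-0.52556228  0.53004162 -0.04283118]
side [278 142  38  25 737] [ 0.57889376 -0.19483069] [-0.84350224  0.8434633  -0.08010341]
shift [ 23.41 -13.95   3.18] turn [ 0.   -0.43  0.67]
```

View pics/c6.png

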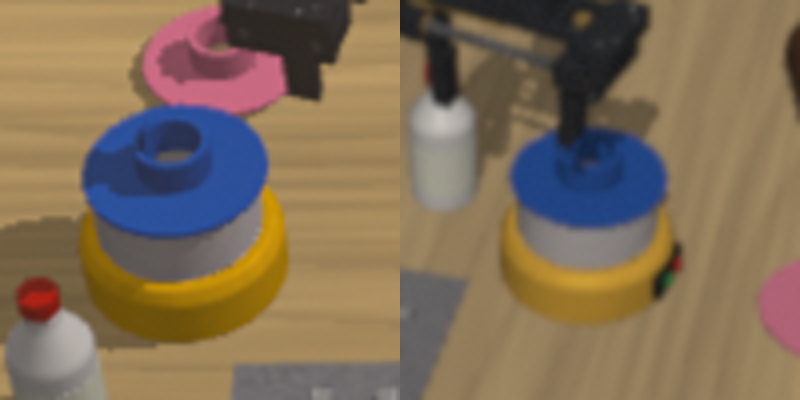

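carry_out([
  [[4,-2,0],[0,0,0],0],
  [[8,-4,0],[0,0,0],0],
  [[12,-7,0],[0,0,0],0],
  [[16,-9,1],[0,0,0],0],
  [[19,-11,2],[0,0,0],0],
  [[21.5,-13,3],[0,0,0],0],
  [[23.4,-14,3],[0,0,0.5],0],
  [[23.4,-14,3],[0,0,0.5],0],
  [[23.4,-14,3],[0,0,0.5],0],
  [[23.4,-14,3],[0,0,0.5],0],
])

```text
clock: 11.5
tool_pos: [0.5351, 0.192, 0.2185]
eef_rot: [0.797, 0.604, -0.001, 0.0]
contact_force: [0.2, -0.1, -0.8]
opening: 1.001
finger_force: 0.0
```

```bash
python3 - <<'E'
from h import *
from scipy.optimize import least_squares
s=snap('wrist','w7');t=r.get_state();print(t['tool_pos'],t['q']);a=cv2.imread('pics/w7.png')
print('pred',proj(s,(.533,.2037,.15)))
m=cv2.inRange(cv2.cvtColor(a,cv2.COLOR_BGR2HSV),(5,210,100),(14,255,255));c,l,st,ce=cv2.connectedComponentsWithStats(m)
print([(st[i].tolist(),ce[i].round(1).tolist()) for i in range(1,c) if st[i,4]>100])
x,y=map(int,proj(s,(.533,.2037,.15)));print(cv2.cvtColor(a,cv2.COLOR_BGR2HSV)[y-20:y+21:10,x-20:x+21:10].tolist())
k=cv2.resize(a[max(0,y-80):y+120,x-160:x+160],None,fx=2.4,fy=2.4,interpolation=cv2.INTER_CUBIC);print(max(0,y-80),x-160);cv2.imwrite('pics/c7.png',k)
E
```

```text
[0.5351833  0.19198106 0.21855078] [-0.00806715  0.72526242 -0.73253901  1.74398212  0.59734658  0.9105178
 -1.27061934]
pred (np.float64(272.7989712719199), np.float64(207.50216213732983))
[([241, 164, 62, 38, 1397], [270.1, 183.9]), ([243, 209, 60, 25, 866], [273.5, 221.4])]
[[[13, 218, 214], [13, 222, 214], [13, 223, 213], [13, 224, 213], [13, 221, 213]], [[13, 218, 214], [10, 103, 62], [10, 100, 56], [11, 165, 96], [13, 224, 213]], [[17, 32, 201], [16, 32, 202], [18, 32, 194], [14, 32, 185], [11, 91, 207]], [[13, 222, 214], [13, 217, 200], [10, 122, 73], [13, 218, 209], [13, 224, 212]], [[13, 201, 208], [13, 219, 213], [13, 224, 212], [13, 219, 213], [12, 201, 192]]]
127 112
```

```bash
python3 - <<'E'
from h import *
from scipy.optimize import least_squares
s=ld('w7');a=cv2.imread('pics/w7.png');hsv=cv2.cvtColor(a,cv2.COLOR_BGR2HSV)
b=cv2.inRange(hsv,(0,0,150),(180,60,255));b[:150]=0;b[245:]=0;b[:,:235]=0;b[:,310:]=0
c,l,st,ce=cv2.connectedComponentsWithStats(b);i=1+np.argmax(st[1:,4]);print('bar',st[i],ce[i])
P=np.argwhere(l==i)[:,::-1].astype(np.float32);vx,vy,x0,y0=cv2.fitLine(P,cv2.DIST_L2,0,.01,.01).ravel()
A,B=at(s,x0-20*vx,y0-20*vy,.15),at(s,x0+20*vx,y0+20*vy,.15);d=B-A;print('bar ang',np.degrees(np.arctan2(d[1],d[0])),'centre',at(s,*ce[i],.15))
m=cv2.inRange(hsv,(5,150,100),(14,255,255));th=np.linspace(0,2*np.pi,720)
Q=[]
for x in range(252,294,3): Q.append((x,np.where(m[150:250,x])[0].max()+150.5))
Q=np.array(Q)
def res(c):
    E=np.array([proj(s,(c[0]+.025*np.cos(t),c[1]+.025*np.sin(t),.15)) for t in th]);return [np.min(np.hypot(*(E-q).T)) for q in Q]
o=least_squares(res,[.533,.2037],diff_step=1e-4);print('edge fit',o.x,np.mean(o.fun))
t=r.get_state();X=R.from_quat(t['eef_rot']).as_matrix();print('tool x ang',np.degrees(np.arctan2(X[1,0],X[0,0])))
plan((*at(s,*ce[i],.15)[:2],.16),75)
E
```

```text
bar [242 201  60   9 353] [271.38243626 205.28895184]
bar ang -11.346040477536057 centre [0.53246298 0.2056549  0.15      ]
edge fit [0.53302179 0.20621027] 0.26034873385401
tool x ang 74.30002535711809
shift [ 1.25 -0.63  5.85] turn [-0.03  0.1  -0.7 ]
```

carry_out([
  [[0.5,-0.2,2],[0,0,0],0],
  [[1,-0.5,4],[0,0,-0.7],0],
  [[1.2,-0.6,5.8],[0,0,-0.7],0],
  [[1.2,-0.6,5.8],[0,0,-0.7],0],
  [[1.2,-0.6,5.8],[0,0,-0.7],0],
  [[1.2,-0.6,5.8],[0,0,-0.7],0],
])

```text
clock: 12.15
tool_pos: [0.5326, 0.2069, 0.1616]
eef_rot: [0.793, 0.609, 0.0, -0.0]
contact_force: [-0.8, -0.9, 0.7]
opening: 1.002
finger_force: 0.0
```

```bash
python3 - <<'E'
from h import *
plan((.533,.205,.102),75)
E
```

```text
shift [-0.17  0.09  5.96] turn [ 0.01 -0.02  0.09]
```

carry_out([
  [[-0.1,0.1,2],[0,0,0],0],
  [[-0.1,0.1,4],[0,0,0],0],
  [[-0.1,0.1,5.5],[0,0,0],0],
  [[-0.1,0.1,6],[0,0,0],0],
  [[-0.1,0.1,6],[0,0,0],0],
  [[-0.1,0.1,6],[0,0,0],0.5],
  [[-0.1,0.1,6],[0,0,0],0.7],
  [[-0.1,0.1,6],[0,0,0],0.7],
  [[-0.1,0.1,6],[0,0,0],0.7],
  [[-0.1,0.1,6],[0,0,0],0.7],
  [[-0.1,0.1,6],[0,0,0],0.7],
], newtons=40)

```text
clock: 13.25
tool_pos: [0.5324, 0.206, 0.1009]
eef_rot: [0.793, 0.61, -0.0, -0.0]
contact_force: [-0.4, -0.2, 1.7]
opening: 0.559
finger_force: 40.0
```

```bash
python3 - <<'E'
from h import *
t=r.get_state();print(t['tool_pos'],t['opening'],t['finger_force'],t['contact_force'],t['q'])
E
```

```text
[0.53240854 0.20604607 0.10087445] 0.5592503900626625 39.99843388795853 [-0.39098547 -0.19752402  1.74939988] [-0.10478546  0.88045115 -0.60730238  1.82749288  0.76700891  0.68610565
 -1.42169781]
```

carry_out([
  [[0,0,-1],[0,0,0],0.7],
  [[0,0,-3],[0,0,0],0.7],
  [[0,0,-6],[0,0,0],0.7],
  [[0,0,-9],[0,0,0],0.7],
  [[0,0,-12],[0,0,0],0.7],
  [[0,0,-15],[0,0,0],0.7],
  [[0,0,-16],[0,0,0],0.7],
  [[0,0,-16],[0,0,0],0.7],
])

```text
clock: 14.05
tool_pos: [0.533, 0.2063, 0.2617]
eef_rot: [0.793, 0.61, 0.001, 0.0]
contact_force: [0.3, 0.0, -3.2]
opening: 0.557
finger_force: 40.0
```

```bash
python3 - <<'E'
from h import *
t=r.get_state();print(t['tool_pos'],t['opening'],t['finger_force'],t['contact_force'],t['q']); plan((.577,-.190,.25),105)
E
```

```text
[0.53295113 0.20628078 0.26172898] 0.557082818222243 39.998178854584694 [ 0.30567155  0.01746071 -3.19364404] [-0.01094595  0.67952778 -0.77052434  1.68725773  0.54652181  1.00140927
 -1.23324699]
shift [-37.18  14.41   1.15] turn [  0.05  -0.04 -29.85]
```

carry_out([
  [[-2,1,0],[0,0,-2],0.7],
  [[-5,2,0],[0,0,-5],0.7],
  [[-9,3.5,0],[0,0,-8],0.7],
  [[-13,5,0],[0,0,-11],0.7],
  [[-17,6.5,0],[0,0,-14],0.7],
  [[-21,8,0],[0,0,-18],0.7],
  [[-25,9.7,0],[0,0,-21],0.7],
  [[-29,11,0],[0,0,-24],0.7],
  [[-32.5,12.5,0],[0,0,-27],0.7],
  [[-35,13.6,0.5],[0,0,-29],0.7],
  [[-37,14.4,1],[0,0,-29.8],0.7],
  [[-37.2,14.4,1.1],[0,0,-29.8],0.7],
])

```text
clock: 15.25
tool_pos: [0.5746, -0.1951, 0.246]
eef_rot: [0.611, 0.791, -0.003, -0.002]
contact_force: [-0.9, 0.7, -3.9]
opening: 0.559
finger_force: 40.0
```

carry_out([
  [[0,0,0],[0,0,0],0.7],
  [[0,0,0],[0,0,0],0.7],
  [[0,0,0],[0,0,0],0.7],
])

```text
clock: 15.55
tool_pos: [0.5765, -0.1886, 0.2498]
eef_rot: [0.608, 0.794, -0.0, -0.001]
contact_force: [-0.1, -0.3, -3.2]
opening: 0.56
finger_force: 40.0
```

```bash
python3 - <<'E'
from h import *
from scipy.optimize import least_squares
t=r.get_state();T=np.array(t['tool_pos']);X=R.from_quat(t['eef_rot']).as_matrix();print(T,np.degrees(np.arctan2(X[1,0],X[0,0])),X[:,2].round(4))
zb=T[2]-.0929
th=np.linspace(0,2*np.pi,360);ims=[]
for n in('scene','side'):
    s=snap(n,n+'8');a=s['image'][:,:,::-1].copy()
    u,v=map(int,proj(s,(T[0],T[1],zb+.06)));print(n,u,v,'drum tip',np.round(proj(s,(T[0],T[1],zb)),1),'sleeve bottom',np.round(proj(s,(T[0],T[1],zb+.082)),1),'collar top ctr',np.round(proj(s,(.5765,-.1903,.131)),1))
    ims.append(cv2.resize(a[v-60:v+60,u-40:u+40],None,fx=5,fy=5,interpolation=cv2.INTER_CUBIC)); print('origin',u-40,v-60)
cv2.imwrite('pics/c8.png',np.hstack(ims))
s=snap('wrist','w8')
E
```

```text
[ 0.57651512 -0.18860071  0.2497933 ] 105.11997000709043 [-1.2e-03  5.0e-04 -1.0e+00]
scene 189 176 drum tip [191.7 193. ] sleeve bottom [188.2 170.7] collar top ctr [192.1 199.7]
origin 149 116
side 297 125 drum tip [297.2 141. ] sleeve bottom [298.  119.6] collar top ctr [297.1 147.1]
origin 257 65
```

View pics/c8.png

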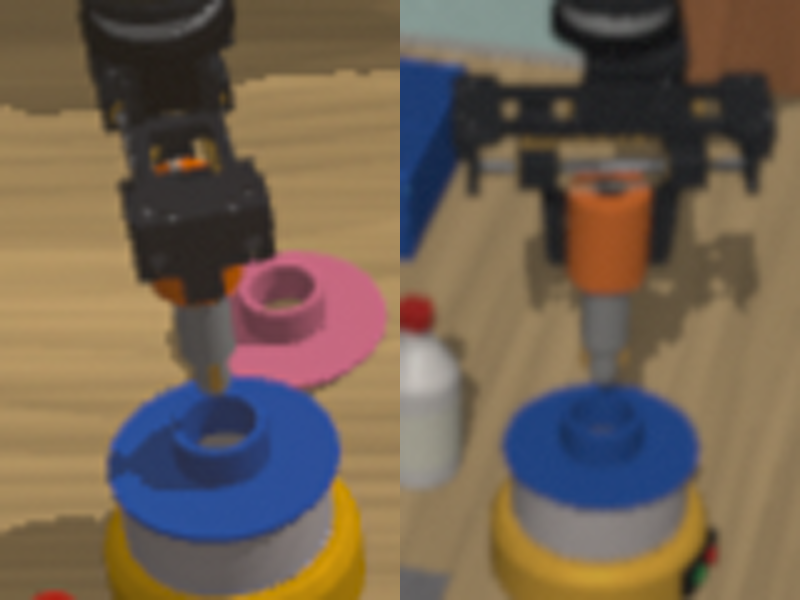

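```bash
python3 - <<'E'
from h import *
a=ld('scene8');b=ld('side8')
print('tip',tri((a,191.4,192.6),(b,297.6,140.6)));print('collar',tri((a,193.0,200.2),(b,297.0,147.6)))
T=r.get_state()['tool_pos'];print(T)
# bar angle in wrist? orange position in wrist view
s=ld('w8');im=s['image'][:,:,::-1].copy();hsv=cv2.cvtColor(im,cv2.COLOR_BGR2HSV)
b=cv2.inRange(hsv,(0,0,150),(180,60,255));m=cv2.inRange(hsv,(5,150,100),(14,255,255))
ys,xs=np.where(m);print('orange bbox',xs.min(),xs.max(),ys.min(),ys.max(),m.sum()//255)
print('proj top centre if centred',proj(s,(T[0],T[1],T[2]+.0491)))
E
```

```text
tip (array([ 0.57566519, -0.18941259,  0.15792823]), [np.float64(0.00021898398170316268), np.float64(0.00021898398170326438)])
collar (array([ 0.5767771 , -0.18817869,  0.12997745]), [np.float64(0.000536717944174815), np.float64(0.0005367179441746535)])
[ 0.57662474 -0.18950647  0.24999277]
orange bbox 215 342 155 375 10987
proj top centre if centred (np.float64(279.3683350368877), np.float64(328.1023526517797))
```

carry_out([
  [[0,0.1,1.5],[0,0,0],0.7],
  [[0,0.1,3],[0,0,0],0.7],
  [[0,0.1,4.5],[0,0,0],0.7],
  [[0,0.1,5.5],[0,0,0],0.7],
  [[0,0.1,6.3],[0,0,0],0.7],
  [[0,0.1,6.7],[0,0,0],0.7],
  [[0,0.1,6.7],[0,0,0],0.7],
])

```text
clock: 16.4
tool_pos: [0.5772, -0.1902, 0.1822]
eef_rot: [0.609, 0.793, -0.001, -0.001]
contact_force: [0.4, 0.8, -2.3]
opening: 0.561
finger_force: 40.0
```

carry_out([
  [[0,0,0.3],[0,0,0],0.7],
  [[0,0,0.6],[0,0,0],0.7],
  [[0,0,0.9],[0,0,0],0.7],
  [[0,0,1.2],[0,0,0],0.7],
  [[0,0,1.2],[0,0,0],0.7],
])

```text
clock: 16.9
tool_pos: [0.577, -0.1903, 0.1703]
eef_rot: [0.609, 0.793, -0.001, -0.001]
contact_force: [0.6, -0.4, -3.0]
opening: 0.558
finger_force: 40.0
```

carry_out([
  [[0,0,0.2],[0,0,0],0.7],
  [[0,0,0.4],[0,0,0],0.7],
  [[0,0,0.6],[0,0,0],0.7],
  [[0,0,0.8],[0,0,0],0.7],
  [[0,0,0.8],[0,0,0],0.7],
])

```text
clock: 17.4
tool_pos: [0.5771, -0.1902, 0.1623]
eef_rot: [0.609, 0.793, -0.001, -0.001]
contact_force: [-0.4, 0.3, -3.5]
opening: 0.562
finger_force: 40.0
```

carry_out([
  [[0,0,0.3],[0,0,0],0.7],
  [[0,0,0.6],[0,0,0],0.7],
  [[0,0,0.9],[0,0,0],0.7],
  [[0,0,1.1],[0,0,0],0.7],
  [[0,0,1.2],[0,0,0],0.7],
  [[0,0,1.2],[0,0,0],0.7],
], newtons=50)

```text
clock: 18.0
tool_pos: [0.5776, -0.1902, 0.1511]
eef_rot: [0.609, 0.793, -0.0, -0.0]
contact_force: [-1.0, -1.1, 5.6]
opening: 0.56
finger_force: 50.0
```

carry_out([
  [[0,0,0.2],[0,0,0],0.7],
  [[0,0,0.3],[0,0,0],0.7],
  [[0,0,0.4],[0,0,0],0.7],
  [[0,0,0.5],[0,0,0],0.7],
  [[0,0,0.5],[0,0,0],0.7],
])

```text
clock: 18.5
tool_pos: [0.5777, -0.1902, 0.1478]
eef_rot: [0.609, 0.793, -0.001, 0.0]
contact_force: [-4.0, -0.3, 15.9]
opening: 0.558
finger_force: 50.0
```

carry_out([
  [[0,0,0],[0,0,0],0.7],
  [[0,0,0],[0,0,0],0.7],
  [[0,0,0],[0,0,0],0.7],
])

```text
clock: 18.8
tool_pos: [0.5777, -0.1902, 0.1478]
eef_rot: [0.609, 0.793, -0.001, 0.0]
contact_force: [-4.7, -0.2, 14.9]
opening: 0.558
finger_force: 50.0
```

```bash
python3 - <<'E'
from h import *
t=r.get_state();print(t['tool_pos'],t['contact_force'],t['finger_force'])
for n in('scene','side'):
  for f in (n+'6',n+'9'):
    s=snap(n,f) if f.endswith('9') else ld(f)
    m=cv2.inRange(cv2.cvtColor(s['image'][:,:,::-1].copy(),cv2.COLOR_BGR2HSV),(105,100,30),(125,255,255));c,l,st,ce=cv2.connectedComponentsWithStats(m)
    x0,y0=((150,165) if n=='scene' else (250,110))
    print(f,max((st[i].tolist() for i in range(1,c) if x0<ce[i][0]<x0+100 and y0<ce[i][1]<y0+100),key=lambda q:q[4]))
E
```

```text
[ 0.5776681  -0.19016552  0.14781494] [-4.68134294 -0.17164268 14.91530821] 50.002609603106976
scene6 [171, 192, 46, 32, 1151]
scene9 [171, 194, 46, 30, 904]
side6 [278, 142, 38, 25, 737]
side9 [278, 144, 38, 23, 625]
```

The cover's outline hasn't moved and the drum is home and held down, so I'm handing in.

```bash
python3 -c "
from plant import r
print(r.finish_job())"
```

```text
the job is handed in; nothing more can be done
None
```

The job is handed in, though no verdict came back: the blue cover appears seated on the cup's rim and was let go, and the orange drum is keyed into the hub at the expected home height, held down with about 15 N of push and a 50 N grip.

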